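# Pull the expired tin from the latched counter case

### The job

The red tin in the clear counter case is past its date: turn the orange latch knob on the lid a quarter turn clockwise to its stop, swing the lid up by its black handle until it stands upright or leans a little back by itself, then take out the red tin and set it down gently, upright, in the yellow returns tray. Leave the knob released and the lid standing open for restocking, leave the green tin standing where it is, and do not disturb the jar, carton and blue can nearby.

Things in the scene. Friction and masses are not known exactly. Their poses are not given: they have to be found in the camera images.
- case: Clear-walled display case with a dark floor, fixed to the counter, 200 (its x) x 320 (its y) x 120 mm high without lid; walls 6 mm, floor 8 mm thick. Origin: centre of its underside. x points from the front (latch side, facing the robot) to the hinge side, y left, z up. It stands left or right of the tray, turned up to 0.2 rad. A keeper inside the front wall holds the latch cam down
- lid (a joint): Angle of the clear lid with aluminium frame (200 x 320 x 8 mm, 0.35 kg), rad: 0 shut, grows as the front edge swings up and over, pi/2 upright, stop at 1.9. Stiff hinge: it stays at whatever angle it is left; some 5 N upwards at the handle lifts it. While latched it lifts only a few mm. The knob's steel cam stands 21 mm out of its under face, reaching 34 mm from the knob's axis
- lid_hinge (a point): Point on the lid's hinge axis, at the middle of the case's far upper edge: 100 mm along the case's x from its origin, 120 mm above the counter. The axis runs along the case's y. This point's axes turn with the lid; with the lid shut they are those of the case
- lid_handle (a point): Middle of the round black bar handle (110 mm long, 11 mm thick, parallel to the hinge, on two posts 93 mm apart): 35 mm above the lid's upper face, 165 mm in front of the hinge axis, 65 mm left (+y) of the case's middle; lid shut: 163 mm above the counter. Axes turn with the lid; with the lid upright the handle is on its far side
- latch (a joint): Angle of the latch knob, rad: 0 fully latched, grows clockwise as seen from above the shut lid, stop at pi/2 (released). The cam clears its keeper, so that the lid can lift, from about 1.1 rad. It starts at 0 to 0.2. Light friction (about 0.1 N m), no spring: it stays where left
- latch_grip (a point): Grip point of the orange knob, on its axis, 38 mm above the lid's upper face (lid shut: 166 mm above the counter), 55 mm to the front and 75 mm right (-y) of the case's middle. The grip is an upright wing 64 x 16 x 38 mm tall, top 12 mm above this point; its 52 mm foot disc lies 25 mm below. The wing runs along this point's x axis: front to back when latched, sideways when released
- red_tin_center (a point): Centre (half-way up) of the red tin with a white band, diameter 60 mm, height 80 mm, about 0.3 kg, standing on the case floor 8 mm above the counter, in the left or the right half of the case, with at least 35 mm between tin and walls
- green_tin_center (a point): Centre (half-way up) of the green tin with a white band, same size, in the other half of the case; it stays there
- tray_in (a point): Centre of the inner floor of the yellow returns tray, 160 x 160 mm and 25 mm high outside, walls and floor 5 mm thick, fixed to the counter; axes along its sides, z up
- jar_center (a point): Centre of an amber jar with a green cap, diameter 72 mm, 110 mm tall: leave alone
- carton_center (a point): Centre of a cardboard carton, 120 x 80 x 60 mm: leave alone
- big_can_center (a point): Centre of a can with a blue label, diameter 84 mm, 110 mm tall: leave alone
Mind the look-alikes: they are no part of the job. There is more than one size of the part that bears tray_in; the job needs the largest.

How it is judged (in metres and radians):
On the way, in this order (a step that is already met when the one before it is completed fails the run):
1. the latch knob is turned to its released position (within 0.25 rad of its stop) with the lid still down (value of joint latch above 1.32 rad and value of joint lid below 0.3 rad), for 0.1 s.
2. the lid is swung up to about upright (over 1.3 rad) (value of joint lid above 1.3 rad), for 0.2 s.
3. the red tin is lifted out over the wall of the case (height (world z) of red_tin_center above 0.15 m), for 0.05 s.
At the end, for the whole second after the job is handed in: Red tin upright (0.1 rad) on the tray floor, centre within 70 mm of the tray's centre along each side, released, at rest; lid open by itself at over 1.3 rad; knob still released (over 1.32 rad); green tin upright within 30 mm of where it was (x of red_tin_center in the frame of tray_in between -0.07 and 0.07 m and y of red_tin_center in the frame of tray_in between -0.07 and 0.07 m and z of red_tin_center in the frame of tray_in between 0.034 and 0.046 m and angle between each of red_tin_center, green_tin_center's own z axis and vertical below 0.1 rad and contact force between red_tin and the fingers below 0.05 N and linear speed of red_tin below 0.02 m/s and value of joint lid above 1.3 rad and velocity of joint lid between -0.05 and 0.05 rad/s and value of joint latch above 1.32 rad and not (distance of green_tin_center from where it was at the start of the episode above 0.03 m)); the robot touches nothing.
It fails at once if the red tin is dropped over the tray (let go more than 20 mm above its floor) (horizontal distance between red_tin_center and tray_in below 0.12 m and height (world z) of red_tin_center above 0.066 m and contact force between red_tin and anything else below 0.02 N).
It fails at once if the green tin is knocked over (angle between green_tin_center's own z axis and vertical above 0.4 rad).
It fails at once if the jar, the carton or the blue can is moved by more than 30 mm (distance of any of jar_center, carton_center, big_can_center from where it was at the start of the episode above 0.03 m).
It also fails if it takes over 72 s, if anything falls off the work surface, if the arm or the gripper's body presses on something with over 40 N, if the wrist force passes 120 N, or if a joint passes its speed limit or range.

### The arm

A 6-joint arm with a two-finger parallel gripper is mounted at the origin on the work surface. World frame = base frame: x ahead of the robot, y to its left, z up, the work surface at z = 0. Lengths are in m, angles in degrees, forces in N, time in s.
With the tool pointing down it reaches from about 0.4 to 0.825 m from the base axis. Payload 7 kg.
Tool frame: the origin (TCP) lies midway between the tips of the shut fingers; the grasp point (between the pads) lies 19 mm behind it; z points along the fingers, x is the direction in which the jaws open and shut, and the axes are right-handed (so a half turn about z gives the same grasp; the last joint's range is limited). The gripper opens to 88 mm and grips with 3 to 60 N. Pads are 19 mm wide; open, the fingers measure 130 mm over their backs; the gripper's body (78 mm by 193 mm) begins 47 mm behind the grasp point.
Start: joints at [-51.79, 20.546, 0.682, 0, -70.136, -16.507], TCP at [0.25, -0.627, 0.227] pointing down, gripper open.
Joint ranges: [-176.03, 176.03], [-82.01, 121.73], [-58.28, 71.71], [-173.87, 95.51], [-174.79, -0.11], [-173.66, 173.66]. Speed limits (degrees/s): [136.94, 136.94, 172.46, 180, 180, 180].

### API

Orientations are given as [roll, pitch, yaw] about the fixed x, y, z axes, in that order (R = Rz(yaw) Ry(pitch) Rx(roll)).
In Python, from plant import ctrl, vision, nets gives the robot as it stands.
- The arm moves only by the shell command python3 -m jog 'ROWS'. ROWS is text: rows parted by semicolons, each of 7 numbers parted by spaces: the turn, a rotation vector about the tool's x, y, z in units of 0.1 rad (1.0 is 0.1 rad), then the shift along the tool's x, y, z in units of 4 cm (1.0 is 4 cm), then the opening, from -1 (shut) to 1 (fully open). In form: rx ry rz x y z jaw; .... A call has 1 to 8 rows; each row shifts and turns the commanded pose from where the row before left it, along the tool's axes as they then stand; what a row does not reach is not made up. A row lasts 1/8 s, in which the tool goes at most 62.5 mm and 10.7 degrees, less where a joint would pass 70% of its speed; a pose out of reach is approached as far as the arm can. A call with a number of a shift or a turn outside -1 to 1 is refused whole. A call with a gripper value outside its range is refused whole. The fingers move at their own pace and stop on an object; the grip force is fixed at half the most. Time passes only in rows, so rows that do not move let the fingers close. It gives the time, the measured TCP pose, the force and the opening at its end, in the units of the state.
- ctrl.get_obs(): the state, without advancing time (a new reading comes with each control period).
- vision.snapshot(name): name is "side" or "top"; returns (picture, depth): 384x512x3 uint8, red, green, blue; 384x512 float32, m along the optical axis (not along the pixel's ray), 0 where there is no reading.
- vision.camera_info(name): a dict with "camera_matrix" (3x3 intrinsics, pixels), "camera_from_world" (4x4, takes a point from world to camera coordinates). Camera axes: x right, y down, z forward; pixel columns grow to the right and rows downward; lengths in m; the calibration is good to about 2 mm. A picture is of the moment at which its call begins. camera_info takes no time and is no camera call.
- ctrl.close_job(): hands the job in, once; it reports no verdict.
Trained networks look in the newest picture that a camera, given by its name, has taken for a name from the list of things; names that differ only in an ending like _2 or _b are one class to them, and where a whole thing is asked for, a point or a joint stands for the part that bears it (a point fixed in the world has none). Each returns a list of dicts, best first, with "score" (0 to 1); they miss things now and then, are a little off and sometimes report something else, mostly with a low value. They report only what shows in the picture. A call takes as long as a camera call. They do not tell look-alikes from the thing itself.
- nets.boxes_of(target, camera): "location" ([x, y, z] in m, in world coordinates, good to about 4 mm: the middle of the surface that is visible of it).
The state is a dict: "clock": time; "joint_pos": joint angles; "qvel": joint speeds; "tau": joint torques, N m; "tool_pos": TCP position; "orientation": TCP orientation; "force": force on the tool from outside, world axes, zero at the start; "moment": the same for the moment, N m; "opening": finger opening in m.
Only numpy, scipy, OpenCV 4.12 (cv2) and the standard library are available. Lean on these libraries where they do the work, as an engineer would, in place of code of your own. Each camera call takes 0.05 s, during which the arm holds its last target.

## Working session

There is one attempt and no reset: what is moved stays moved. The work goes in short steps, Python scripts to look and compute and a shell command to move; the robot and the scene stay as the last step left them, time stands still between calls to the robot, and variables do not carry over. Pictures are saved under pics/ and viewed, and the job is handed in when it is done.

```bash
ls; mkdir -p pics
python3 - <<'E'
from plant import ctrl, vision, nets
import cv2,numpy as np
print(ctrl.get_obs())
for n in("side","top"):
    im,d=vision.snapshot(n); cv2.imwrite(f"pics/{n}0.png",im[...,::-1]); np.save(f"pics/{n}0.npy",d)
    i=vision.camera_info(n); print(n,i)
    for t in ["case","lid","lid_handle","latch_grip","latch","red_tin_center","green_tin_center","tray_in","jar_center","carton_center","big_can_center"]:
        try: print(t,[(np.round(b["location"],3).tolist(),round(b["score"],2)) for b in nets.boxes_of(t,n)])
        except Exception as e: print(t,e)
E
```

```text
pics
{'clock': 0.0, 'joint_pos': array([-5.17872415e+01,  2.05905124e+01,  6.34897281e-01, -2.14552614e-02,
       -7.01365677e+01, -1.65071879e+01]), 'qvel': array([-0.01760151, -0.01309942, -0.0805863 ,  0.07669071,  0.11725707,
       -0.02613165]), 'tau': array([ 1.22804955e-03, -5.82709301e+01,  2.93069923e+01,  6.99733436e+00,
        7.13152884e-03, -1.55264620e-04]), 'tool_pos': array([ 0.24944536, -0.62669134,  0.22563745]), 'orientation': array([-1.79993143e+02, -9.41148198e-02,  1.11698259e+02]), 'force': array([ 0.58506568, -0.06789803, -0.13219442]), 'moment': array([-0.02945527,  0.00938937,  0.00242357]), 'opening': 0.08782507907840044}
side {'camera_matrix': array([[357.77111868,   0.        , 259.68809254],
       [  0.        , 357.77111868, 196.11342222],
       [  0.        ,   0.        ,   1.        ]]), 'camera_from_world': array([[-0.9382645 , -0.34527948, -0.02101921,  0.51316381],
       [-0.21303336,  0.6246341 , -0.75129823,  0.22563112],
       [ 0.27253718, -0.70043866, -0.65962805,  0.96653411],
       [ 0.        ,  0.        ,  0.        ,  1.        
[... 1098 characters left out ...]
000000e+00,  0.00000000e+00,  0.00000000e+00,
         1.00000000e+00]])}
case [([0.533, -0.206, 0.127], 0.56)]
lid [([0.526, -0.206, 0.13], 0.98)]
lid_handle [([0.531, -0.207, 0.13], 0.88), ([0.705, 0.029, 0.109], 0.59)]
latch_grip [([0.477, -0.278, 0.162], 0.6)]
latch [([0.475, -0.284, 0.162], 0.48)]
red_tin_center [([0.63, -0.48, 0.108], 0.4), ([0.526, -0.21, 0.128], 0.21)]
green_tin_center []
tray_in [([0.316, 0.239, 0.002], 0.89), ([0.504, 0.172, 0.006], 0.64), ([0.704, 0.218, 0.004], 0.62)]
jar_center [([0.701, 0.029, 0.11], 0.57)]
carton_center [([0.556, 0.472, 0.061], 0.74), ([0.475, -0.279, 0.162], 0.27)]
big_can_center [([0.629, -0.479, 0.108], 0.71), ([0.705, 0.032, 0.109], 0.56)]
```

View pics/side0.png

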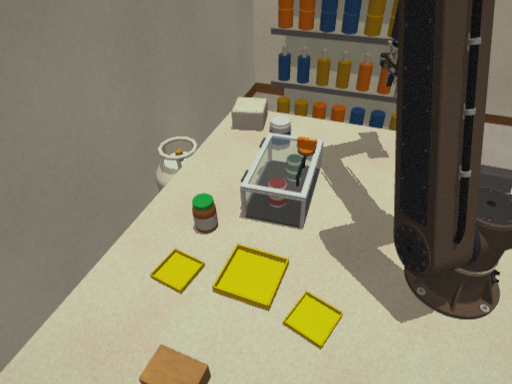

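View pics/top0.png

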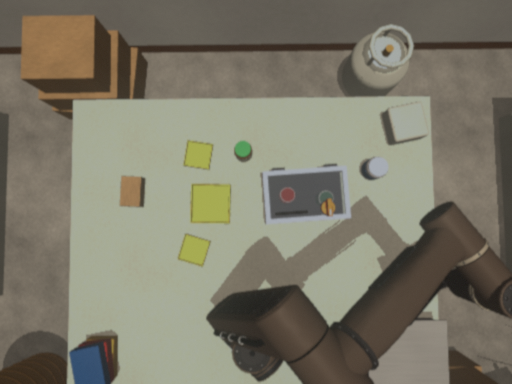

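The side view shows the case at about (285,180), with the orange knob at (307,146), the black handle at (302,170), the red tin at (278,192) and the green tin at (294,165). The largest tray is the middle one, at (251,275). In the top view the case is at (305,195), the tray at (211,203) and the red tin at (288,194), in the left half. Next I'll zoom in and fit.

Run:
```python
import cv2
t=cv2.imread("pics/top0.png")[155:235,255:360]; cv2.imwrite("pics/tz.png",cv2.resize(t,None,fx=7,fy=7,interpolation=cv2.INTER_CUBIC))
t=cv2.imread("pics/side0.png")[125:235,235:335]; cv2.imwrite("pics/sz.png",cv2.resize(t,None,fx=5.4,fy=5.4,interpolation=cv2.INTER_CUBIC))
```

```text
(no output)
```

View pics/tz.png

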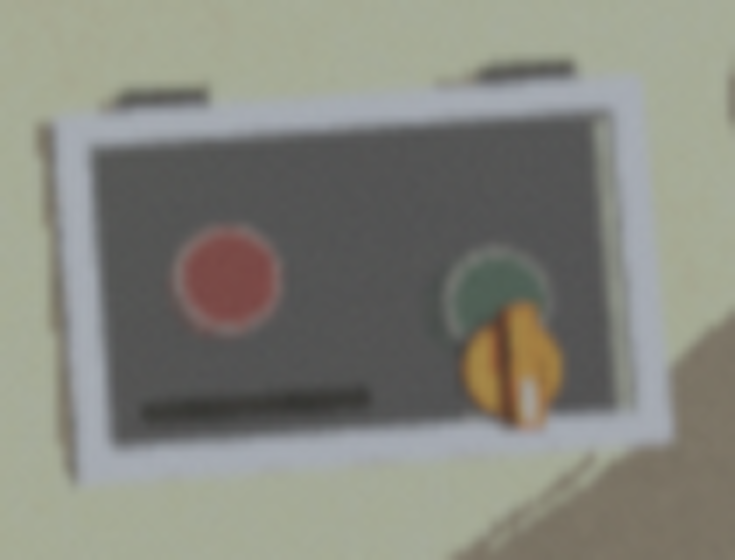

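View pics/sz.png

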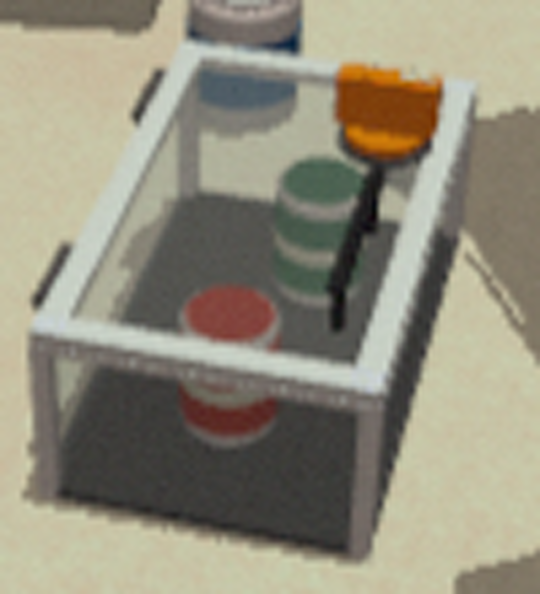

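```bash
cat > h.py <<'E'
import numpy as np
from plant import ctrl, vision, nets
def ray(n,u,v):
    i=vision.camera_info(n);K=i["camera_matrix"];T=i["camera_from_world"];R=T[:3,:3];c=-R.T@T[:3,3]
    return c,R.T@np.linalg.solve(K,[u,v,1])
def atz(n,u,v,z):
    c,d=ray(n,u,v);return c+d*(z-c[2])/d[2]
def proj(n,p):
    i=vision.camera_info(n);q=i["camera_from_world"]@np.r_[p,1];q=i["camera_matrix"]@q[:3];return q[:2]/q[2]
def tri(a,b):
    (c1,d1),(c2,d2)=ray("top",*a),ray("side",*b);M=np.c_[d1,-d2];t=np.linalg.lstsq(M,c2-c1,rcond=None)[0]
    p,q=c1+d1*t[0],c2+d2*t[1];return (p+q)/2,np.linalg.norm(p-q)
E
cat > fit.py <<'E'
from h import *
from scipy.optimize import least_squares
f=lambda p,s,o:(np.array(p)+.5)/s-.5+np.array(o)
T=lambda *p:f(p,7,(255,155)); S=lambda *p:f(p,5.4,(235,125))
top=[T(50,118),T(640,78),T(675,440),T(78,484)]
side=[S(35,325),S(188,42),S(475,85),S(383,382)]
L=[(.1,.16),(.1,-.16),(-.1,-.16),(-.1,.16)]
for a,b in zip(top,side): print(np.round(atz("top",*a,.128),3),np.round(atz("side",*b,.128),3),tri(a,b))
def res(p):
    c,s=np.cos(p[2]),np.sin(p[2]);r=[]
    for (x,y),a,b in zip(L,top,side):
        P=[p[0]+c*x-s*y,p[1]+s*x+c*y,.128]; r+=[*(proj("top",P)-a),*(proj("side",P)-b)]
    return r
s=least_squares(res,[.53,-.2,0]);print("case",s.x,np.round(s.fun,1))
C=s.x
def W(x,y,z):
    c,s_=np.cos(C[2]),np.sin(C[2]);return np.array([C[0]+c*x-s_*y,C[1]+s_*x+c*y,z])
print("knob",W(-.055,-.075,.178),"handle",W(-.065,.065,.163))
print("knob top meas",tri(T(522,360),S(390,72)),"handle meas ctr",tri(T(256,402),S(357,245)))
print("red",tri(T(228,279),S(230,312)),atz("top",*T(228,279),.088),"green",tri(T(497,298),S(320,183)),atz("top",*T(497,298),.088))
E
python3 fit.py
```

```text
[ 0.618 -0.041  0.128] [ 0.623 -0.05   0.128] (array([ 0.61739663, -0.04071464,  0.13657538]), np.float64(0.0018170077071789047))
[ 0.636 -0.362  0.128] [ 0.64  -0.363  0.128] (array([ 0.63750422, -0.36087753,  0.12949888]), np.float64(0.002754344888134081))
[ 0.44  -0.376  0.128] [ 0.444 -0.371  0.128] (array([ 0.44243505, -0.37593775,  0.12531379]), np.float64(0.004811559144264382))
[ 0.419 -0.054  0.128] [ 0.426 -0.066  0.128] (array([ 0.4213677 , -0.05354116,  0.13917167]), np.float64(0.003582485672336569))
case [ 0.53090528 -0.21014921  0.06169736] [ 0.8 -0.9 -0.1  1.3  0.5 -1.1 -0.2 -0.1  0.1 -0.2  1.2 -0.6  0.6 -0.5
  0.7  2.3]
knob [ 0.48063429 -0.28839771  0.178     ] handle [ 0.46202117 -0.14928067  0.163     ]
knob top meas (array([ 0.482214  , -0.28395782,  0.18222475]), np.float64(0.00011492410041924924)) handle meas ctr (array([ 0.46314092, -0.14816174,  0.15238009]), np.float64(0.0018300320359107957))
red (array([ 0.53360792, -0.13869523,  0.09222545]), np.float64(0.00458613172338793)) [ 0.53166052 -0.13965219  0.088     ] green (array([ 0.5215503 , -0.28842146,  0.08789341]), np.float64(0.003844167105310646)) [ 0.51967959 -0.28886731  0.088     ]
```

```bash
cat >> h.py <<'E'
from scipy.spatial.transform import Rotation as Ro
CASE=(.530,-.2085,.0612)
def W(x,y,z):
    c,s=np.cos(CASE[2]),np.sin(CASE[2]);return np.array([CASE[0]+c*x-s*y,CASE[1]+s*x+c*y,z])
def plan(p,yaw,rpy=None):
    """rotate first then shift: print tool-unit totals"""
    o=ctrl.get_obs();R0=Ro.from_euler("xyz",o["orientation"],degrees=True)
    R1=Ro.from_euler("xyz",rpy or [180,0,yaw],degrees=True)
    d=np.array(p)-o["tool_pos"]
    print("t",round(o["clock"],2),"pos",np.round(o["tool_pos"],4),"rpy",np.round(o["orientation"],2),"F",np.round(o["force"],1),"open",round(o["opening"],4),"j",np.round(o["joint_pos"],0))
    print("rot units",np.round((R0.inv()*R1).as_rotvec()/.1,2),"shift units old axes",np.round(R0.inv().apply(d)/.04,2),"new axes",np.round(R1.inv().apply(d)/.04,2))
E
python3 - <<'E'
from h import *
z=lambda p,s,o:(np.array(p)-o+.5)*s-.5
for a in(0,.1,.2):
    c=W(-.055,-.075,.178);d=np.array([np.cos(.0612-a),np.sin(.0612-a),0])*.032
    n=np.array([-d[1],d[0],0])/.032*.008
    print(a,*[np.round(z(proj("top",c+s*d+t*n),7,(255,155))) for s in(1,-1) for t in (1,-1)],*[np.round(z(proj("side",c+s*d),5.4,(235,125))) for s in(1,-1)])
plan(W(-.055,-.075,.21),93.5)
E
```

```text
0 [506. 305.] [536. 303.] [516. 428.] [546. 426.] [343.  69.] [447.  84.]
0.1 [512. 303.] [542. 304.] [509. 426.] [540. 427.] [345.  66.] [446.  86.]
0.2 [518. 302.] [548. 306.] [503. 424.] [534. 428.] [346.  64.] [444.  89.]
t 1.2 pos [ 0.2496 -0.6271  0.2266] rpy [-180.    -0.   111.7] F [-0.4 -0.4 -0.7] open 0.0878 j [-52.  21.   1.   0. -70. -17.]
rot units [-0.   -0.    3.18] shift units old axes [5.78 8.49 0.41] new axes [8.14 6.26 0.41]
```

Run:
```python
import cv2
t=cv2.imread("pics/top0.png")[190:222,312:344]; cv2.imwrite("pics/kz.png",cv2.resize(t,None,fx=18,fy=18,interpolation=cv2.INTER_NEAREST))
```

```text
(no output)
```

View pics/kz.png

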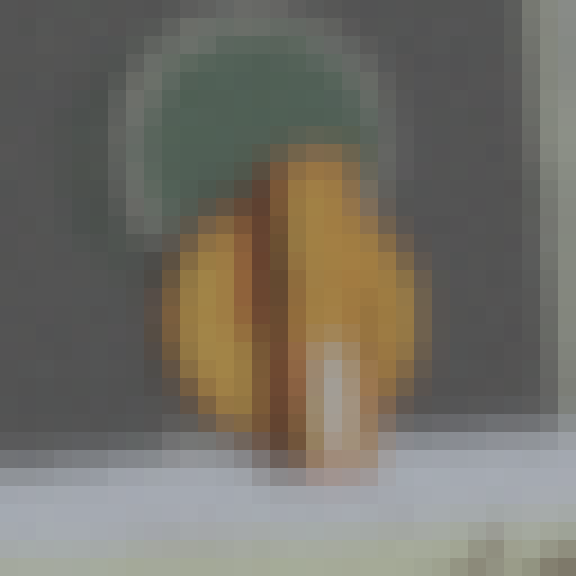

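The wing edges in the zoom run front to back and match latch ≈ 0, and the predicted knob position agrees with the picture. I'll move above the knob.

```bash
python3 -m jog '0 0 0.8 0 0 0 1; 0 0 0.8 0 0 0 1; 0 0 0.8 0 0 0 1; 0 0 0.8 0 0 0 1; 0 0 0 0.8 0.6 0 1; 0 0 0 0.8 0.6 0 1; 0 0 0 0.8 0.6 0 1; 0 0 0 0.8 0.6 0 1'; python3 -m jog '0 0 0 0.8 0.6 0 1; 0 0 0 0.8 0.6 0 1; 0 0 0 0.8 0.6 0 1; 0 0 0 0.8 0.6 0 1; 0 0 0 0.8 0.6 0 1; 0 0 0 0.8 0.6 0 1; 0 0 0 0 0 0 1; 0 0 0 0 0 0 1'; python3 -c "
from h import *
plan(W(-.055,-.075,.153),93.5)"
```

```text
clock: 2.2
tool_pos: [0.3385, -0.4927, 0.2267]
orientation: [180.0, 0.0, 93.4]
force: [0.6, 0.5, 1.0]
opening: 0.0876
clock: 3.2
tool_pos: [0.4703, -0.2936, 0.2266]
orientation: [-180.0, 0.0, 93.4]
force: [-0.0, -0.2, -0.0]
opening: 0.0874
t 3.2 pos [ 0.4703 -0.2936  0.2266] rpy [-180.      0.     93.41] F [-0.  -0.2 -0. ] open 0.0874 j [-12.   9. -15.   0. -66. -75.]
rot units [-0.    0.   -0.02] shift units old axes [0.16 0.24 1.84] new axes [0.16 0.24 1.84]
```

J1 carries an offset, so J6 would run out of range at the handle. I'll turn the gripper half a turn first, which gives the same grasp with J6 positive.

```bash
for k in 1; do python3 -m jog '0 0 -1 0 0 0 1; 0 0 -1 0 0 0 1; 0 0 -1 0 0 0 1; 0 0 -1 0 0 0 1; 0 0 -1 0 0 0 1; 0 0 -1 0 0 0 1; 0 0 -1 0 0 0 1; 0 0 -1 0 0 0 1'; python3 -m jog '0 0 -1 0 0 0 1; 0 0 -1 0 0 0 1; 0 0 -1 0 0 0 1; 0 0 -1 0 0 0 1; 0 0 -1 0 0 0 1; 0 0 -1 0 0 0 1; 0 0 -1 0 0 0 1; 0 0 -1 0 0 0 1';  python3 -m jog '0 0 -1 0 0 0 1; 0 0 -1 0 0 0 1; 0 0 -1 0 0 0 1; 0 0 -1 0 0 0 1; 0 0 -1 0 0 0 1; 0 0 -1 0 0 0 1; 0 0 -1 0 0 0 1; 0 0 -1 0 0 0 1';  python3 -m jog '0 0 -1 0 0 0 1; 0 0 -1 0 0 0 1; 0 0 -1 0 0 0 1; 0 0 -1 0 0 0 1; 0 0 -1 0 0 0 1; 0 0 -1 0 0 0 1; 0 0 -1 0 0 0 1; 0 0 -0.4 0 0 0 1'; done; python3 -c "
from h import *
plan(W(-.055,-.075,.153),-86.5)"
```

```text
clock: 4.2
tool_pos: [0.4696, -0.2946, 0.2266]
orientation: [-180.0, -0.0, 139.3]
force: [0.0, 0.9, 0.5]
opening: 0.0876
clock: 5.2
tool_pos: [0.4696, -0.2946, 0.2266]
orientation: [-180.0, -0.0, -174.9]
force: [-0.3, 0.6, -0.2]
opening: 0.0876
clock: 6.2
tool_pos: [0.4696, -0.2946, 0.2266]
orientation: [180.0, -0.0, -129.0]
force: [-0.3, -0.2, -0.2]
opening: 0.0875
clock: 7.2
tool_pos: [0.4696, -0.2946, 0.2266]
orientation: [180.0, -0.0, -86.7]
force: [-0.2, 0.0, 0.7]
opening: 0.0878
t 7.2 pos [ 0.4696 -0.2946  0.2266] rpy [179.99  -0.   -86.69] F [-0.2  0.   0.7] open 0.0878 j [-12.   9. -15.   0. -66. 105.]
rot units [ 0.   -0.   -0.03] shift units old axes [-0.18 -0.26  1.84] new axes [-0.18 -0.26  1.84]
```

Now I'll align, descend, and take a picture to check before closing.

```bash
python3 -m jog '0 0 0 -0.2 -0.27 0 1; 0 0 0 0 0 0.6 1; 0 0 0 0 0 0.6 1; 0 0 0 0 0 0.6 1; 0 0 0 0 0 0 1'
python3 - <<'E'
from h import *
import cv2
plan(W(-.055,-.075,.153),-86.5)
a,_=vision.snapshot("side");b,_=vision.snapshot("top")
a=a[90:240,200:400];b=b[130:280,230:430]
cv2.imwrite("pics/k1.png",cv2.resize(np.hstack([a,b])[...,::-1],None,fx=2,fy=2,interpolation=cv2.INTER_CUBIC))
E
```

```text
clock: 7.82
tool_pos: [0.4797, -0.2848, 0.1529]
orientation: [179.8, 0.1, -86.8]
force: [-0.0, 0.0, 0.2]
opening: 0.0878
t 7.83 pos [ 0.4797 -0.2848  0.1529] rpy [ 1.798e+02  7.000e-02 -8.681e+01] F [-0.   0.   0.2] open 0.0878 j [-11.  13. -20.  -0. -57. 104.]
rot units [ 0.04  0.01 -0.05] shift units old axes [ 0.05  0.   -0.  ] new axes [ 0.05  0.   -0.  ]
```

View pics/k1.png

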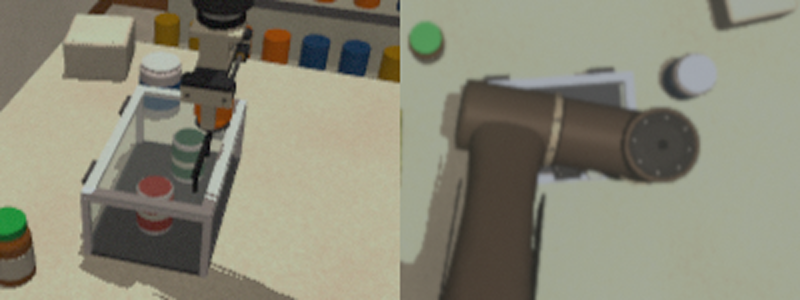

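The side crop shows the fingers straddling the orange knob at (212,112), and nothing is touching. I'll close and turn.

```bash
python3 -m jog '0 0 0 0.05 0 0 -1; 0 0 0 0 0 0 -1; 0 0 0 0 0 0 -1; 0 0 0 0 0 0 -1; 0 0 0 0 0 0 -1; 0 0 0 0 0 0 -1'; python3 -c "
from h import *
plan(W(-.055,-.075,.153),-86.5)"
```

```text
clock: 8.68
tool_pos: [0.4808, -0.287, 0.1546]
orientation: [180.0, -0.0, -86.7]
force: [-0.0, 0.0, -0.1]
opening: 0.0332
t 8.68 pos [ 0.4808 -0.287   0.1546] rpy [180.    -0.   -86.72] F [-0.   0.  -0.1] open 0.0332 j [-11.  13. -20.   0. -57. 104.]
rot units [ 0.   -0.   -0.04] shift units old axes [-0.01  0.03  0.04] new axes [-0.01  0.03  0.04]
```

```bash
python3 -m jog '0 0 0 0 0 0 -1; 0 0 0 0 0 0 -1; 0 0 0 0 0 0 -1; 0 0 0 0 0 0 -1'; python3 -m jog '0 0 0.5 0 0 0 -1; 0 0 0.8 0 0 0 -1; 0 0 0.8 0 0 0 -1; 0 0 0.8 0 0 0 -1'
```

```text
clock: 9.18
tool_pos: [0.4807, -0.2865, 0.1545]
orientation: [180.0, 0.0, -86.7]
force: [0.1, 4.4, 2.1]
opening: 0.0155
clock: 9.68
tool_pos: [0.4808, -0.2863, 0.1545]
orientation: [180.0, 0.1, -103.5]
force: [-0.7, 7.0, 2.0]
opening: 0.0156
```

```bash
python3 -m jog '0 0 0.9 0 0 0 -1; 0 0 0.9 0 0 0 -1; 0 0 0.9 0 0 0 -1; 0 0 0.9 0 0 0 -1; 0 0 0.9 0 0 0 -1; 0 0 0.9 0 0 0 -1; 0 0 0.9 0 0 0 -1; 0 0 0.9 0 0 0 -1'; python3 -m jog '0 0 0.9 0 0 0 -1; 0 0 0.9 0 0 0 -1; 0 0 0.9 0 0 0 -1; 0 0 0.9 0 0 0 -1; 0 0 0.9 0 0 0 -1; 0 0 0.5 0 0 0 -1; 0 0 0 0 0 0 -1'; python3 -c "
from h import *
plan(W(-.055,-.075,.153),-176.5);print(ctrl.get_obs()['moment'])"
```

```text
clock: 10.68
tool_pos: [0.4811, -0.2858, 0.1545]
orientation: [179.9, 0.1, -144.7]
force: [0.1, 9.8, 3.2]
opening: 0.0157
clock: 11.55
tool_pos: [0.4815, -0.2857, 0.1545]
orientation: [179.9, 0.1, -173.3]
force: [1.2, 9.9, 2.4]
opening: 0.0156
t 11.55 pos [ 0.4815 -0.2857  0.1545] rpy [ 1.7991e+02  8.0000e-02 -1.7328e+02] F [1.2 9.9 2.4] open 0.0156 j [-11.  13. -20.  -0. -57.  18.]
rot units [0.02 0.01 0.56] shift units old axes [ 0.05 -0.02  0.04] new axes [ 0.05 -0.02  0.04]
[ 3.85881631 -0.42767398 -0.07089339]
```

```bash
python3 -m jog '0 0 0.3 0 0 0 -1; 0 0 0.3 0 0 0 -1; 0 0 0.1 0 0 0 -1; 0 0 0 0 0 0 -1'; python3 -c "
from h import *
plan(W(-.055,-.075,.153),-176.5);print(ctrl.get_obs()['moment'])"
```

```text
clock: 12.05
tool_pos: [0.4815, -0.2857, 0.1545]
orientation: [179.9, 0.1, -177.2]
force: [2.9, 9.4, 2.9]
opening: 0.0158
t 12.05 pos [ 0.4815 -0.2857  0.1545] rpy [ 1.7992e+02  7.0000e-02 -1.7721e+02] F [2.9 9.4 2.9] open 0.0158 j [-11.  13. -20.  -0. -57.  14.]
rot units [ 0.01  0.01 -0.12] shift units old axes [ 0.05 -0.02  0.04] new axes [ 0.05 -0.02  0.04]
[ 3.8796102  -0.48912832  0.33337823]
```

The moment jumped from -0.07 to +0.33 N·m at yaw -177°, so the knob is on its stop. I'll release, lift, and move to the handle.

```bash
python3 -m jog '0 0 0 0 0 0 1; 0 0 0 0 0 0 1; 0 0 0 0 0 0 1; 0 0 0 0 0 0 1; 0 0 0 0 0 0 1; 0 0 0 0 0 -0.6 1; 0 0 0 0 0 -0.7 1; 0 0 0 0 0 0 1'; python3 -c "
from h import *
plan(W(-.065,.065,.152),-176.5)"
```

```text
clock: 13.05
tool_pos: [0.4821, -0.2875, 0.209]
orientation: [-179.9, 0.2, -177.2]
force: [0.0, 0.2, -0.5]
opening: 0.0863
t 13.05 pos [ 0.4821 -0.2875  0.209 ] rpy [-179.91    0.23 -177.24] F [ 0.   0.2 -0.5] open 0.0863 j [-11.  10. -16.   0. -64.  14.]
rot units [-0.02  0.04 -0.13] shift units old axes [0.36 3.52 1.42] new axes [0.31 3.52 1.42]
```

```bash
python3 -m jog '0 0 -0.1 0.1 0.88 0 1; 0 0 0 0.1 0.88 0 1; 0 0 0 0.1 0.88 0 1; 0 0 0 0 0.88 0 1; 0 0 0 0 0 0 1'
python3 - <<'E'
from h import *
import cv2
plan(W(-.065,.065,.152),-176.5)
a,_=vision.snapshot("side");b,_=vision.snapshot("top")
a=a[90:240,200:400];b=b[130:280,230:430]
cv2.imwrite("pics/k2.png",cv2.resize(np.hstack([a,b])[...,::-1],None,fx=2,fy=2,interpolation=cv2.INTER_CUBIC))
E
```

```text
clock: 13.68
tool_pos: [0.4606, -0.1454, 0.2063]
orientation: [180.0, -0.0, -176.5]
force: [-0.0, -0.0, -0.3]
opening: 0.0873
t 13.68 pos [ 0.4606 -0.1454  0.2063] rpy [ 179.98   -0.   -176.54] F [-0.  -0.  -0.3] open 0.0873 j [  6.   3. -25.  -0. -62.  -2.]
rot units [ 0.   -0.   -0.01] shift units old axes [-0.01 -0.05  1.36] new axes [-0.01 -0.05  1.36]
```

View pics/k2.png

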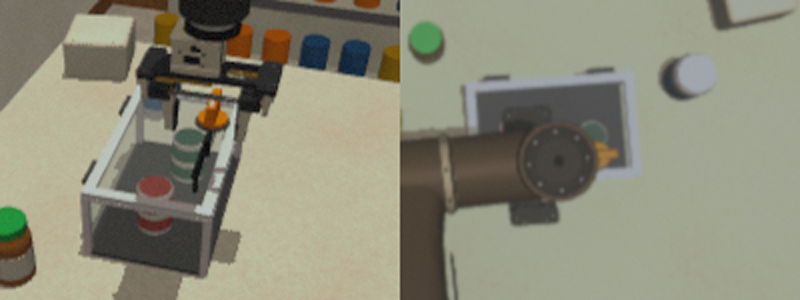

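The side crop shows the orange wing turned sideways at (214,105) and the gripper above the handle. I'll descend and grip the bar.

```bash
python3 -m jog '0 0 0 0 0 0.7 1; 0 0 0 0 0 0.66 1; 0 0 0 0 0 0 -1; 0 0 0 0 0 0 -1; 0 0 0 0 0 0 -1; 0 0 0 0 0 0 -1; 0 0 0 0 0 0 -1; 0 0 0 0 0 0 -1'; python3 -m jog '0 0 0 0 0 0 -1; 0 0 0 0 0 0 -1; 0 0 0 0 0 0 -1; 0 0 0 0 0 0 -1; 0 0 0 0 0 0 -1'; python3 -c "
from h import *
plan(W(-.065,.065,.152),-176.5)"
```

```text
clock: 14.78
tool_pos: [0.4611, -0.147, 0.1524]
orientation: [180.0, 0.0, -176.7]
force: [-0.1, 0.1, 0.3]
opening: 0.0329
clock: 15.4
tool_pos: [0.463, -0.1469, 0.1525]
orientation: [-180.0, 0.2, -176.6]
force: [6.1, 0.1, -4.7]
opening: 0.01
t 15.4 pos [ 0.463  -0.1469  0.1525] rpy [-179.99    0.21 -176.65] F [ 6.1  0.1 -4.7] open 0.01 j [  6.   6. -29.   0. -55.  -2.]
rot units [-0.    0.04 -0.03] shift units old axes [ 0.05 -0.02  0.01] new axes [ 0.05 -0.02  0.01]
```

Run:
```python
import numpy as np
ph=np.radians(np.arange(0,97,6));x=-165*np.cos(ph)+43*np.sin(ph);z=165*np.sin(ph)+43*np.cos(ph)
for p,a,b in zip(np.degrees(ph[1:]),-np.diff(x)/40,-np.diff(z)/40):print(round(p),round(a,2),round(b,2))
```

```text
6 -0.13 -0.43
12 -0.18 -0.41
18 -0.22 -0.39
24 -0.26 -0.36
30 -0.3 -0.33
36 -0.33 -0.3
42 -0.36 -0.26
48 -0.38 -0.23
54 -0.41 -0.18
60 -0.42 -0.14
66 -0.44 -0.1
72 -0.44 -0.05
78 -0.45 -0.0
84 -0.44 0.04
90 -0.44 0.09
96 -0.43 0.13
```

```bash
python3 -m jog '0 0 0 -0.13 0 -0.43 -1; 0 0 0 -0.18 0 -0.41 -1; 0 0 0 -0.22 0 -0.39 -1; 0 0 0 -0.26 0 -0.36 -1'; python3 -m jog '0 0 0 -0.3 0 -0.33 -1; 0 0 0 -0.33 0 -0.3 -1; 0 0 0 -0.36 0 -0.26 -1; 0 0 0 -0.38 0 -0.23 -1; 0 0 0 0 0 0 -1'
python3 - <<'E'
from h import *
import cv2
plan(W(.1-.165*np.cos(.838)+.043*np.sin(.838),.065,.12+.165*np.sin(.838)+.043*np.cos(.838)-.011),-176.5)
a,_=vision.snapshot("side")
a=a[40:240,180:400]
cv2.imwrite("pics/k3.png",cv2.resize(a[...,::-1],None,fx=2.5,fy=2.5,interpolation=cv2.INTER_CUBIC))
E
```

```text
clock: 15.9
tool_pos: [0.4924, -0.145, 0.2147]
orientation: [180.0, -0.1, -176.7]
force: [5.6, -1.7, -12.2]
opening: 0.0098
clock: 16.52
tool_pos: [0.5459, -0.1421, 0.2621]
orientation: [-180.0, -0.2, -176.7]
force: [-10.1, 3.8, 15.5]
opening: 0.0098
t 16.52 pos [ 0.5459 -0.1421  0.2621] rpy [-179.98   -0.18 -176.65] F [-10.1   3.8  15.5] open 0.0098 j [  5.   9. -10.   0. -71.  -2.]
rot units [-0.   -0.03 -0.03] shift units old axes [-0.04 -0.01  0.04] new axes [-0.04 -0.01  0.04]
```

View pics/k3.png

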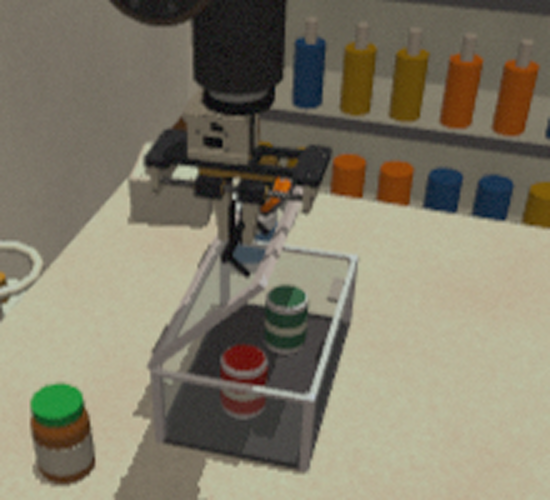

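The lid is up at about 48° with the bar between the fingers. Forces are under 20 N, so I'll continue.

```bash
python3 -m jog '0 0 0 -0.41 0 -0.22 -1; 0 0 0 -0.42 0 -0.16 -1; 0 0 0 -0.44 0 -0.1 -1'; python3 -m jog '0 0 0 -0.44 0 -0.05 -1; 0 0 0 -0.45 0 0 -1; 0 0 0 0 0 0 -1';  python3 - <<'E'
from h import *
import cv2
f=np.radians(78)
plan(W(.1-.165*np.cos(f)+.043*np.sin(f),.065,.12+.165*np.sin(f)+.043*np.cos(f)-.011),-176.5)
a,_=vision.snapshot("side")
a=a[40:240,180:400]
cv2.imwrite("pics/k4.png",cv2.resize(a[...,::-1],None,fx=2.5,fy=2.5,interpolation=cv2.INTER_CUBIC))
E
```

```text
clock: 16.95
tool_pos: [0.5965, -0.1393, 0.2806]
orientation: [-180.0, -0.2, -176.7]
force: [-7.3, 1.1, 7.1]
opening: 0.0096
clock: 17.32
tool_pos: [0.6349, -0.137, 0.2821]
orientation: [-180.0, 0.1, -176.7]
force: [1.9, -0.5, 3.3]
opening: 0.0098
t 17.32 pos [ 0.6349 -0.137   0.2821] rpy [-1.7996e+02  6.0000e-02 -1.7665e+02] F [ 1.9 -0.5  3.3] open 0.0098 j [  5.  17.   2.   0. -76.  -2.]
rot units [-0.01  0.01 -0.03] shift units old axes [0.03 0.   0.07] new axes [0.03 0.   0.07]
```

View pics/k4.png

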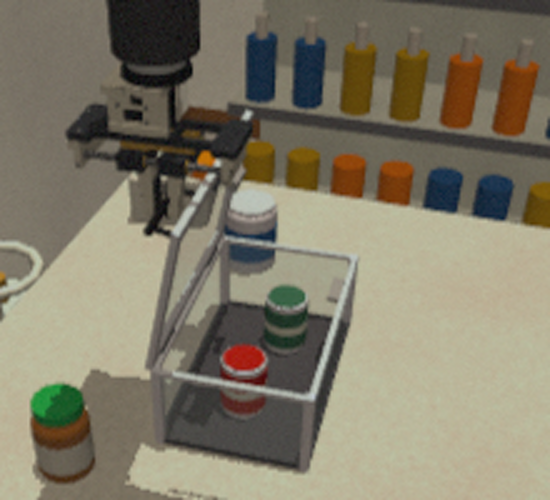

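The lid is at about 78° and forces are small. I'll take it on to about 96°.

```bash
python3 -m jog '0 0 0 -0.44 0 0.05 -1; 0 0 0 -0.44 0 0.1 -1; 0 0 0 -0.43 0 0.13 -1; 0 0 0 0 0 0 -1';  python3 - <<'E'
from h import *
import cv2
f=np.radians(96)
plan(W(.1-.165*np.cos(f)+.043*np.sin(f),.065,.12+.165*np.sin(f)+.043*np.cos(f)-.011),-176.5)
a,_=vision.snapshot("side")
a=a[40:240,180:400]
cv2.imwrite("pics/k5.png",cv2.resize(a[...,::-1],None,fx=2.5,fy=2.5,interpolation=cv2.INTER_CUBIC))
E
```

```text
clock: 17.88
tool_pos: [0.6873, -0.1337, 0.2697]
orientation: [-180.0, 0.0, -176.7]
force: [4.0, 0.2, 0.6]
opening: 0.0098
t 17.88 pos [ 0.6873 -0.1337  0.2697] rpy [-1.8000e+02  4.0000e-02 -1.7666e+02] F [4.  0.2 0.6] open 0.0098 j [  5.  22.   8.   0. -76.  -2.]
rot units [-0.    0.01 -0.03] shift units old axes [ 0.04 -0.    0.03] new axes [ 0.04 -0.    0.03]
```

View pics/k5.png

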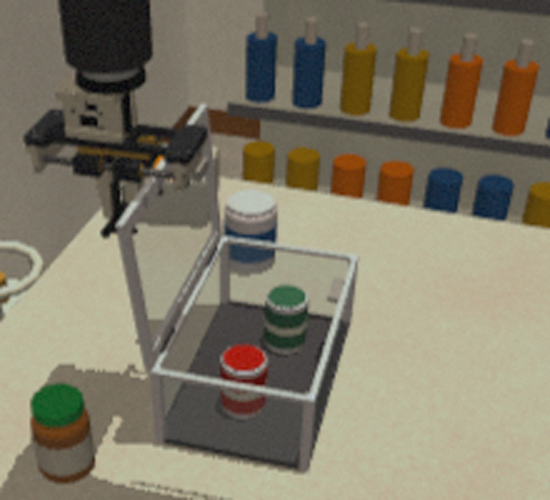

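Lid is just past upright at about 96°. I'll open the jaws only a little, so the near finger stays off the lid, and rise.

```bash
python3 -m jog '0 0 0 0 0 0 -0.55; 0 0 0 0 0 0 -0.55; 0 0 0 -0.05 0 0 -0.55; 0 0 0 0 0 0 -0.55'; python3 -m jog '0 0 0 0 0 -0.25 -0.55; 0 0 0 0 0 -0.25 -0.55; 0 0 0 -0.1 0 -0.25 -0.55; 0 0 0 -0.1 0 -0.25 -0.55; 0 0 0 0 0 0 -0.55'
```

```text
clock: 18.42
tool_pos: [0.6876, -0.134, 0.2706]
orientation: [180.0, -0.0, -176.7]
force: [-1.1, 0.3, -0.0]
opening: 0.02
clock: 19.05
tool_pos: [0.6966, -0.1334, 0.3116]
orientation: [-180.0, 0.1, -176.7]
force: [0.1, -0.3, -0.7]
opening: 0.0193
```

```bash
python3 -m jog '0 0 0 0 0 -0.5 -0.55; 0 0 0 0 0 -0.5 -0.55; 0 0 0 0 0 -0.5 -0.55; 0 0 0 0 0 0 -0.55';  python3 - <<'E'
from h import *
import cv2
plan(W(.003,.07,.37),-86.5)
a,_=vision.snapshot("side");b,_=vision.snapshot("top")
cv2.imwrite("pics/side6.png",a[...,::-1]);cv2.imwrite("pics/top6.png",b[...,::-1])
a=a[80:240,200:360];b=b[120:280,230:390]
cv2.imwrite("pics/k6.png",cv2.resize(np.hstack([a,b])[...,::-1],None,fx=2.5,fy=2.5,interpolation=cv2.INTER_CUBIC))
for t in ["red_tin_center","tray_in"]:
  for n in("side","top"): print(t,n,[(np.round(b["location"],3).tolist(),round(b["score"],2)) for b in nets.boxes_of(t,n)])
E
```

```text
clock: 19.55
tool_pos: [0.6963, -0.1335, 0.372]
orientation: [-180.0, 0.1, -176.7]
force: [0.2, 0.4, -0.2]
opening: 0.0198
t 19.55 pos [ 0.6963 -0.1335  0.372 ] rpy [-1.7999e+02  1.4000e-01 -1.7668e+02] F [ 0.2  0.4 -0.2] open 0.0198 j [  5.  21.  20.   0. -89.  -2.]
rot units [ -0.02   0.02 -15.74] shift units old axes [4.19 0.12 0.04] new axes [-0.13  4.19  0.05]
red_tin_center side [([0.532, -0.127, 0.088], 0.68)]
red_tin_center top [([0.63, -0.481, 0.11], 0.68), ([0.529, -0.14, 0.091], 0.56)]
tray_in side [([0.502, 0.174, 0.007], 0.83), ([0.706, 0.221, 0.005], 0.68), ([0.32, 0.239, -0.001], 0.62), ([0.532, -0.128, 0.087], 0.51)]
tray_in top [([0.497, 0.236, 0.009], 0.8), ([0.315, 0.24, -0.0], 0.72), ([0.704, 0.241, -0.001], 0.57)]
```

View pics/k6.png

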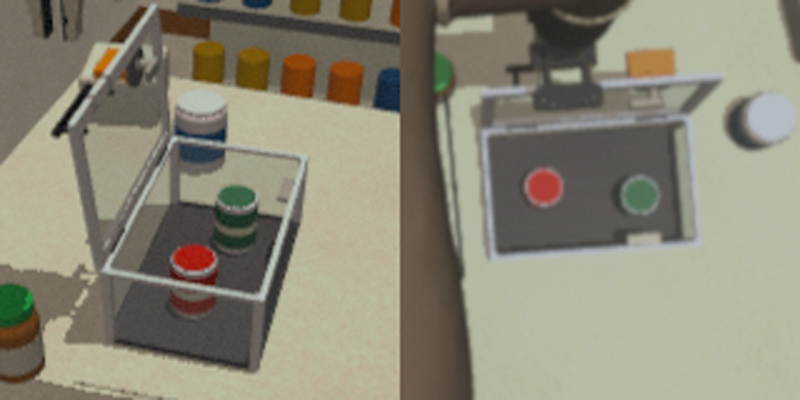

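The lid stands by itself and leans a little back. The red tin's top is at crop (545,187) in the top view and (194,258) in the side view, so I'll triangulate from those.

Run:
```python
from h import *
import cv2
def blob(f,x0,y0,x1,y1):
    im=cv2.cvtColor(cv2.imread(f)[y0:y1,x0:x1],cv2.COLOR_BGR2HSV)
    m=(((im[...,0]<8)|(im[...,0]>172))&(im[...,1]>140)).astype(np.uint8)
    n,l,s,c=cv2.connectedComponentsWithStats(m);k=1+np.argmax(s[1:,4]);print(s[k]);return c[k]+[x0,y0]
t=blob("pics/top6.png",270,170,310,220);s=blob("pics/side6.png",262,170,295,196)
print(t,s,tri(t,s),atz("top",*t,.088),atz("side",*s,.088))
```

```text
[ 12  19  12  11 105]
[  8   8  16  10 130]
[287.16190476 194.20952381] [277.28461538 182.56153846] (array([ 0.53397256, -0.13902628,  0.09112798]), np.float64(0.003433842477471495)) [ 0.53251356 -0.13973849  0.088     ] [ 0.53680829 -0.14230456  0.088     ]
```

```bash
python3 -m jog '0 0 0 0.8 0 0 -0.55; 0 0 0 0.8 0 0 -0.55; 0 0 0 0.8 0 0 -0.55; 0 0 0 0.8 0 0 0; 0 0 -1 0.8 0 0 1; 0 0 -1 0 0 0.1 1; 0 0 -1 0 0 0.1 1; 0 0 -1 0 0 0.1 1'; python3 -m jog '0 0 -1 0 0 0.1 1; 0 0 -1 0 0 0.1 1; 0 0 -1 0 0 0.1 1; 0 0 -1 0 0 0.1 1; 0 0 -1 0 0 0.1 1; 0 0 -1 0 0 0.1 1; 0 0 -1 0 0 0.1 1; 0 0 -1 0 0 0.1 1';  python3 -m jog '0 0 -1 0 0 0.1 1; 0 0 -1 0 0 0.1 1; 0 0 -1 0 0 0.1 1; 0 0 -0.7 0 0 0.1 1; 0 0 0 0 0 0 1'; python3 -c "
from h import *
plan((.534,-.140,.063),-86.5)"
```

```text
clock: 20.85
tool_pos: [0.5358, -0.1427, 0.3583]
orientation: [180.0, -0.0, -153.6]
force: [0.4, 0.4, -0.2]
opening: 0.064
clock: 21.85
tool_pos: [0.5359, -0.1427, 0.326]
orientation: [180.0, -0.0, -107.7]
force: [-0.2, -0.6, -0.4]
opening: 0.0878
clock: 22.48
tool_pos: [0.5358, -0.1427, 0.31]
orientation: [179.9, 0.0, -86.8]
force: [-0.8, -0.5, -0.9]
opening: 0.0874
t 22.48 pos [ 0.5358 -0.1427  0.31  ] rpy [179.94   0.   -86.75] F [-0.8 -0.5 -0.9] open 0.0874 j [  5.   7.  -7.  -0. -77.  88.]
rot units [ 0.01  0.   -0.04] shift units old axes [-0.07  0.03  6.17] new axes [-0.07  0.04  6.17]
```

```bash
python3 -m jog '0 0 0 -0.07 0.04 0.8 1; 0 0 0 0 0 0.8 1; 0 0 0 0 0 0.8 1; 0 0 0 0 0 0.8 1; 0 0 0 0 0 0.8 1; 0 0 0 0 0 0 1'
python3 - <<'E'
from h import *
import cv2
plan((.534,-.140,.063),-86.5)
a,_=vision.snapshot("side")
a=a[80:240,200:360]
cv2.imwrite("pics/k7.png",cv2.resize(a[...,::-1],None,fx=3,fy=3,interpolation=cv2.INTER_CUBIC))
E
```

```text
clock: 23.22
tool_pos: [0.5327, -0.14, 0.1485]
orientation: [179.7, 0.0, -86.8]
force: [-0.0, 0.6, 0.5]
opening: 0.088
t 23.23 pos [ 0.5327 -0.14    0.1485] rpy [ 1.7972e+02  1.0000e-02 -8.6820e+01] F [-0.   0.6  0.5] open 0.088 j [  6.  13. -21.  -0. -56.  88.]
rot units [ 0.05  0.   -0.06] shift units old axes [ 0.   -0.04  2.14] new axes [ 0.   -0.03  2.14]
```

View pics/k7.png

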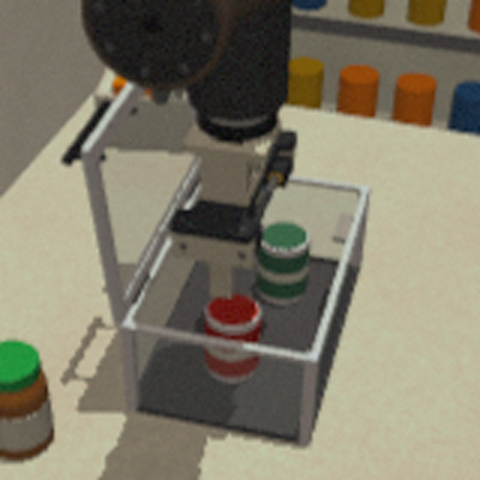

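Force is zero, the jaws are lined up with the red tin at (232,320), and the wrist is clear of the lid. I'll descend and grip.

```bash
python3 -m jog '0 0 0 0 -0.03 0.7 1; 0 0 0 0 0 0.7 1; 0 0 0 0 0 0.7 1; 0 0 0 0 0 0 1'; python3 -m jog '0 0 0 0 0 0 -1; 0 0 0 0 0 0 -1; 0 0 0 0 0 0 -1; 0 0 0 0 0 0 -1; 0 0 0 0 0 0 -1; 0 0 0 0 0 0 -1; 0 0 0 0 0 0 -1'; python3 -c "
from h import *
plan((.534,-.140,.063),-86.5)"
```

```text
clock: 23.78
tool_pos: [0.5353, -0.14, 0.0665]
orientation: [179.9, -0.0, -86.8]
force: [-0.0, 0.0, 0.3]
opening: 0.0876
clock: 24.65
tool_pos: [0.5361, -0.1398, 0.0674]
orientation: [-179.9, -0.0, -86.7]
force: [-0.7, 1.9, 6.5]
opening: 0.0593
t 24.65 pos [ 0.5361 -0.1398  0.0674] rpy [-1.7993e+02 -1.0000e-02 -8.6700e+01] F [-0.7  1.9  6.5] open 0.0593 j [  6.  18. -26.   0. -45.  88.]
rot units [-0.01 -0.   -0.03] shift units old axes [0.   0.05 0.11] new axes [0.   0.05 0.11]
```

```bash
python3 -m jog '0 0 0 0 0 -0.2 -1; 0 0 0 0 0 -0.4 -1; 0 0 0 0 0 -0.6 -1; 0 0 0 0 0 -0.6 -1; 0 0 0 0 0 -0.6 -1; 0 0 0 0 0 -0.6 -1; 0 0 0 0 0 -0.6 -1; 0 0 0 0 0 0 -1'
python3 - <<'E'
from h import *
import cv2
plan((.504,.173,.19),-86.5)
a,_=vision.snapshot("side")
a=a[80:320,180:360]
cv2.imwrite("pics/k8.png",cv2.resize(a[...,::-1],None,fx=2.5,fy=2.5,interpolation=cv2.INTER_CUBIC))
E
```

```text
clock: 25.65
tool_pos: [0.5366, -0.14, 0.2132]
orientation: [-179.7, -0.0, -86.7]
force: [0.3, 0.6, -2.8]
opening: 0.0594
t 25.65 pos [ 0.5366 -0.14    0.2132] rpy [-1.7975e+02 -1.0000e-02 -8.6720e+01] F [ 0.3  0.6 -2.8] open 0.0594 j [  6.  10. -16.   0. -64.  88.]
rot units [-0.04 -0.   -0.04] shift units old axes [-7.86  0.37  0.58] new axes [-7.86  0.34  0.58]
```

View pics/k8.png

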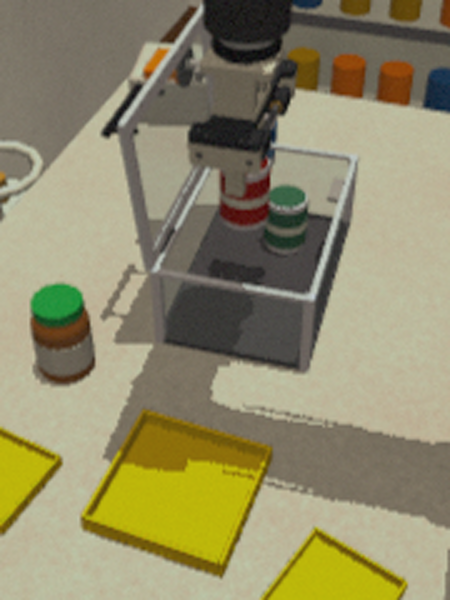

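The red tin is in the grip (-2.8 N) and above the wall, and the green tin is still standing. I'll carry it to the middle tray.

```bash
python3 -m jog '0 0 0 -0.4 0.04 0 -1; 0 0 0 -0.7 0.04 0 -1; 0 0 0 -0.8 0.04 0 -1; 0 0 0 -0.8 0.04 0 -1; 0 0 0 -0.8 0.04 0 -1; 0 0 0 -0.8 0.04 0 -1; 0 0 0 -0.8 0.04 0 -1; 0 0 0 -0.8 0.04 0 -1'; python3 -m jog '0 0 0 -0.8 0 0 -1; 0 0 0 -0.7 0 0 -1; 0 0 0 -0.4 0 0 -1; 0 0 0 0 0 0 -1'; python3 -c "
from h import *
plan((.504,.173,.0642),-86.5)"
```

```text
clock: 26.7
tool_pos: [0.508, 0.0964, 0.2096]
orientation: [179.9, -0.0, -86.7]
force: [0.2, 0.4, -2.4]
opening: 0.0594
clock: 27.2
tool_pos: [0.5043, 0.1717, 0.2098]
orientation: [179.9, -0.0, -86.6]
force: [0.5, -0.5, -2.2]
opening: 0.0596
t 27.2 pos [0.5043 0.1717 0.2098] rpy [ 1.7993e+02 -3.0000e-02 -8.6630e+01] F [ 0.5 -0.5 -2.2] open 0.0596 j [ 40.   8. -19.  -0. -64.  53.]
rot units [ 0.01 -0.01 -0.02] shift units old axes [-0.03  0.    3.64] new axes [-0.03  0.    3.64]
```

```bash
python3 -m jog '0 0 0 0 0 0.6 -1; 0 0 0 0 0 0.7 -1; 0 0 0 0 0 0.7 -1; 0 0 0 0 0 0.7 -1; 0 0 0 0 0 0.4 -1; 0 0 0 0 0 0.2 -1; 0 0 0 0 0 0.1 -1; 0 0 0 0 0 0 -1'
python3 - <<'E'
from h import *
import cv2
plan((.504,.173,.0642),-86.5)
a,_=vision.snapshot("side")
a=a[180:340,180:340]
cv2.imwrite("pics/k9.png",cv2.resize(a[...,::-1],None,fx=3,fy=3,interpolation=cv2.INTER_CUBIC))
E
```

```text
clock: 28.2
tool_pos: [0.5051, 0.1708, 0.0748]
orientation: [-180.0, 0.0, -86.7]
force: [0.4, 0.8, -2.0]
opening: 0.0594
t 28.2 pos [0.5051 0.1708 0.0748] rpy [-1.7998e+02  1.0000e-02 -8.6730e+01] F [ 0.4  0.8 -2. ] open 0.0594 j [ 40.  16. -28.   0. -46.  53.]
rot units [-0.    0.   -0.04] shift units old axes [-0.06  0.02  0.27] new axes [-0.06  0.02  0.27]
```

View pics/k9.png

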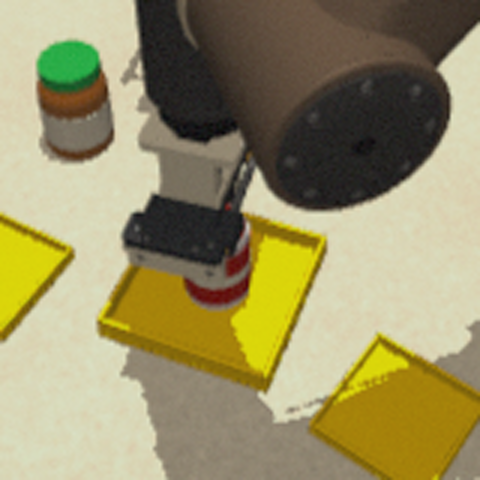

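The tin hangs over the middle of the tray at about (218,295), roughly 10 mm above the floor. I'll lower it slowly and watch the force.

```bash
python3 -m jog '0 0 0 0 0 0.08 -1; 0 0 0 0 0 0.08 -1; 0 0 0 0 0 0 -1'; python3 -m jog '0 0 0 0 0 0.05 -1; 0 0 0 0 0 0 -1'; python3 -m jog '0 0 0 0 0 0.04 -1; 0 0 0 0 0 0 -1'
```

```text
clock: 28.62
tool_pos: [0.5048, 0.1707, 0.068]
orientation: [180.0, -0.0, -86.7]
force: [0.8, -0.4, -1.9]
opening: 0.0594
clock: 28.88
tool_pos: [0.5048, 0.1708, 0.066]
orientation: [180.0, -0.0, -86.7]
force: [-1.2, 0.0, -2.4]
opening: 0.0591
clock: 29.12
tool_pos: [0.5049, 0.1709, 0.0645]
orientation: [-180.0, -0.0, -86.7]
force: [0.2, -0.5, -1.8]
opening: 0.0597
```

```bash
python3 -m jog '0 0 0 0 0 0.04 -1; 0 0 0 0 0 0 -1'; python3 -m jog '0 0 0 0 0 0.04 -1; 0 0 0 0 0 0 -1'
```

```text
clock: 29.38
tool_pos: [0.5053, 0.171, 0.0644]
orientation: [-179.9, 0.0, -86.7]
force: [-4.8, -1.1, 11.4]
opening: 0.0596
clock: 29.62
tool_pos: [0.5055, 0.1711, 0.0642]
orientation: [-179.9, 0.0, -86.6]
force: [-10.7, -1.3, 25.0]
opening: 0.0594
```

The tin is on the floor. I'll ease off the pressure and release.

```bash
python3 -m jog '0 0 0 0 0 -0.05 -1; 0 0 0 0 0 0 -1; 0 0 0 0 0 0 0.45; 0 0 0 0 0 0 0.6; 0 0 0 0 0 0 0.8; 0 0 0 0 0 0 1; 0 0 0 0 0 0 1; 0 0 0 0 0 0 1'; python3 -m jog '0 0 0 0 0 -0.3 1; 0 0 0 0 0 -0.6 1; 0 0 0 0 0 -0.8 1; 0 0 0 0 0 -0.8 1; 0 0 0 0 0 -0.8 1; 0 0 0 0 0 -0.8 1; 0 0 0 0 0 0 1'
python3 - <<'E'
from h import *
import cv2
plan((.504,.173,.2),-86.5)
a,_=vision.snapshot("side");b,_=vision.snapshot("top")
cv2.imwrite("pics/side10.png",a[...,::-1]);cv2.imwrite("pics/top10.png",b[...,::-1])
a=a[100:340,160:340]
cv2.imwrite("pics/k10.png",cv2.resize(a[...,::-1],None,fx=2.5,fy=2.5,interpolation=cv2.INTER_CUBIC))
E
```

```text
clock: 30.62
tool_pos: [0.5049, 0.1708, 0.0633]
orientation: [180.0, -0.0, -86.7]
force: [0.2, 0.2, -0.6]
opening: 0.0873
clock: 31.5
tool_pos: [0.5062, 0.1715, 0.2311]
orientation: [-179.7, 0.2, -86.7]
force: [0.1, -0.2, 0.3]
opening: 0.0878
t 31.5 pos [0.5062 0.1715 0.2311] rpy [-1.797e+02  1.700e-01 -8.670e+01] F [ 0.1 -0.2  0.3] open 0.0878 j [ 40.   7. -17.   0. -66.  53.]
rot units [-0.05  0.03 -0.04] shift units old axes [-0.04  0.06  0.78] new axes [-0.04  0.05  0.78]
```

View pics/k10.png

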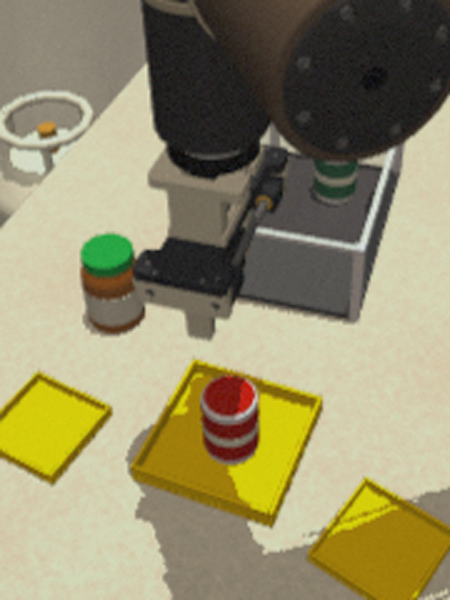

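View pics/top10.png

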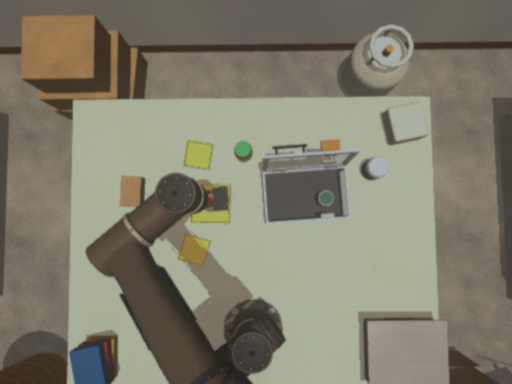

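The tin stands upright near the middle of the tray. The lid is open, with the handle at (290,147) and the knob at (330,145) in the top view. The green tin, jar, can and carton are in place. I'll check the lid angle numerically and hand in.

Run:
```python
from h import *
for g in(75,85,90,96,102):
    f=np.radians(g);print(g,np.round(proj("top",W(.1-.165*np.cos(f)+.043*np.sin(f),.065,.12+.165*np.sin(f)+.043*np.cos(f))),1))
print("tin",tri((0,0),(0,0))[1]>0, atz("side",160+230/2.5,100+390/2.5,.085))
ctrl.close_job()
```

```text
75 [290.9 163.1]
85 [290.2 154.5]
90 [289.8 150.4]
96 [289.3 145.8]
102 [288.7 141.4]
tin True [0.50611987 0.16382663 0.085     ]
the job is handed in; nothing more can be done
```

I finished the whole job and handed it in at about 31.6 s on the robot's clock, well inside the 72 s limit. No verdict was reported.

- **Knob:** I turned it clockwise to its stop, which showed as a moment of +0.33 N·m at about 90°. In the pictures afterwards the wing lies sideways.
- **Lid:** I swung it up by the handle to about 95° (1.65 rad) and let go. It stands by itself: the handle shows at image row 147, against 145.8 predicted for 96°.
- **Red tin:** I lifted it out, lowered it until it touched the tray floor, then released it. The last side view puts it upright at about (0.506, 0.164), some 10 mm from the tray centre at (0.504, 0.173).
- **Other items:** The green tin, jar, carton and blue can look unmoved in the final pictures; I did not measure them. The gripper was clear of everything, with force near 0.

**Disagreements:**
- In the last views the networks placed the tray centre differently in the top picture, (0.497, 0.236), because the arm hid part of it. I used the earlier, unobstructed reading, which agreed with the side view.
- The tin touched down with a brief 25 N push before I eased off.

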